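# Bring the lens carriage up to the lamp on the optical bench

### The job

Press the lock cap of the lens carriage on the optical bench with a fingertip, and keep it held down while you slide the carriage along the rail until it rests against the lamp housing; then let the cap come up, so that the carriage is locked there, and draw clear. Do not let the cap up on the way, do not touch the lens, and leave the loose things on the table where they are; nothing needs gripping or lifting.

Things in the scene. Friction and masses are not known exactly. Their poses are not given: they have to be found in the camera images.
- rail: Fixed optical bench on the table: a straight aluminium rail 580 mm long, 50 mm wide, top at 32 mm height, on two black feet. Origin on the table under its middle. Its y axis runs along the rail; its -x axis points to the side of the rail with the lock cap (towards the robot); z up. It stands at a different place and yaw each time.
- carriage (a joint): Position of the lens carriage along the rail, m: 0 at mid-rail, growing along the rail's +y axis. About 1 N of sliding friction once unlocked, and slight viscous drag. Starts at 0, locked: under the carriage a pin sits in a catch (less than 1 mm of play) until the cap is pressed. A second catch, fixed to the lamp, locks the carriage where it rests against the lamp; the pin must be down to enter it, too.
- carriage_mid (a point): Centre of the carriage's saddle, on the rail's axis, 43 mm above the table. The steel saddle is 80 mm long along the rail (40 mm to each side of this point), 60 mm wide, 14 mm thick, its top at 50 mm. An arm 10 mm thick reaches from it to the robot's side and carries the lock cap.
- lock (a joint): How far the lock cap is pressed down, m: 0 up (locked), 0.008 fully down. The spring pushes back with about 3 N at the start and 5.4 N fully down. The pin is free of its catch beyond 3.5 mm; 5 to 7 mm is a sound press. Let go, the cap springs up by itself, but if the carriage stands a few mm short of the lamp the catch keeps it 3.5 mm down.
- cap_top (a point): Centre of the top face of the lock cap: flat, plain aluminium, 46 mm long along the rail, 34 mm wide, 64 mm above the table when up, 75 mm from the rail's axis on the robot's side. Moves with the carriage. A steel cheek stands at each end along the rail, 10 mm thick, top at 74 mm, 60 mm clear between them. A pressing fingertip may push a cheek or drag the cap by friction.
- lens: Round glass lens in a black ring, 46 mm across, 12 mm thick, standing upright on the carriage's saddle over the rail's axis, top at 101 mm above the table. The axes are those of the carriage; the origin lies on the table under carriage_mid. Not to be touched.
- lamp: Lamp housing clamped on the rail, the stop for the carriage: a grey box 90 mm long along the rail, 80 mm wide, with cooling fins on top (top at 104 mm) and a round window at both ends. Origin on the table under its middle, on the rail's axis; axes as the rail's. It may be at either end of the rail, the screen at the other. The carriage rests against it when carriage_mid is 85 mm from it along the rail.
- screen: White upright plate, 110 mm wide across the rail, 5 mm thick, top at 110 mm, on a 40 mm long saddle clamped on the rail at the end opposite the lamp. Origin on the table under its middle.
- spare_lens: Loose bystander: a lens on a brass stem and round foot, 44 mm across, 78 mm tall, behind the rail. Origin under its middle.
- slide_box: Loose bystander: grey slide box 34 x 85 x 32 mm behind the rail. Origin under its middle.
- eyepiece: Loose bystander: black eyepiece standing upright, 34 mm across, 50 mm tall, between robot and rail. Origin under its middle.
- petri: Loose bystander: clear dish 90 mm across, 16 mm tall, between robot and rail. Origin under its middle.
- beaker: Loose bystander: glass beaker 64 mm across, 75 mm tall, to the robot's left. Origin under its middle.
- jar: Loose bystander: glass jar with black lid, 60 mm across, 85 mm tall, to the robot's right. Origin under its middle.

How it is judged (in metres and radians):
On the way, in this order (a step that is already met when the one before it is completed fails the run):
1. the lock cap is pressed down, the carriage still away from the lamp (value of joint lock above 0.003 m and horizontal distance between carriage_mid and lamp above 0.095 m), for 0.1 s.
2. the carriage rests against the lamp housing with the cap still held down (value of joint lock above 0.0015 m and horizontal distance between carriage_mid and lamp below 0.088 m), for 0.1 s.
At the end, for the whole second after the job is handed in: The carriage is at rest against the lamp housing (within 3 mm of touching: carriage_mid less than 88 mm from the lamp's middle), and the lock cap is up again (less than 1 mm down) (horizontal distance between carriage_mid and lamp below 0.088 m and value of joint lock below 0.001 m and velocity of joint carriage between -0.005 and 0.005 m/s).
It fails at once if the lock cap is let up (less than 1 mm down) while the carriage is under way, more than 8 mm from its start and from the lamp (value of joint lock below 0.001 m and distance of carriage_mid from where it was at the start of the episode above 0.008 m and horizontal distance between carriage_mid and lamp above 0.093 m).
It fails at once if the lens is touched with more than 0.5 N (contact force between any of the fingers, the arm and lens above 0.5 N).
It fails at once if a loose thing on the table is moved or lifted by more than 15 mm (distance of any of spare_lens, slide_box, eyepiece, petri, beaker, jar from where it was at the start of the episode above 0.015 m).
It also fails if it takes over 42 s, if anything falls off the work surface, if the arm or the gripper's body presses on something with over 40 N, if the wrist force passes 120 N, or if a joint passes its speed limit or range.

### The arm

A 6-joint arm with a two-finger parallel gripper is mounted at the origin on the work surface. World frame = base frame: x ahead of the robot, y to its left, z up, the work surface at z = 0. Lengths are in m, angles in degrees, forces in N, time in s.
With the tool pointing down it reaches from about 0.3 to 0.75 m from the base axis. Payload 8.5 kg.
Tool frame: the origin (TCP) lies midway between the tips of the shut fingers; the grasp point (between the pads) lies 19 mm behind it; z points along the fingers, y is the direction in which the jaws open and shut (so a half turn about z gives the same grasp; the last joint's range is limited). The gripper opens to 85 mm and grips with 20 to 120 N. Pads are 22 mm wide; open, the fingers measure 114 mm over their backs; the gripper's body (76 mm by 85 mm) begins 54 mm behind the grasp point. The pads swing forward as they close: fully open they stand 13 mm farther back than shut.
Start: joints at [59.284, 21.807, 74.336, -0, 83.858, -12.336], TCP at [0.173, 0.522, 0.202] pointing down, gripper open.
Joint ranges: [-178.18, 178.18], [-50.72, 133.34], [12.68, 142.11], [-81.47, 261.47], [9.98, 163.14], [-165.26, 165.26]. Speed limits (degrees/s): [136.94, 136.94, 180, 180, 180, 180].

### API

Orientations are given as a 3x3 rotation matrix whose columns are the frame's x, y, z axes.
In Python, from rig import env, viewer, ticket gives the robot as it stands. The module is installed in compiled form; this text tells all that it offers.
- The arm moves only by the shell command python3 -m pendant 'ROWS' [FORCE]. ROWS is JSON, a list of rows, each a list of 3 entries, a list of its own where there are three numbers: the shift along the world's x, y, z in mm, then the turn about the world's z in rad, then the opening, from -1 (shut) to 1 (fully open). A call has 1 to 12 rows; each row shifts and turns the pose as measured when the row begins; what a row does not reach is not made up. A row lasts 1/8 s, in which the tool goes at most 62.5 mm and 10.7 degrees, less where a joint would pass 70% of its speed; a pose out of reach is approached as far as the arm can. A call with a gripper value outside its range is refused whole. The fingers move at their own pace and stop on an object; FORCE is the grip in N (left out, the last holds). Time passes only in rows, so rows that do not move let the fingers close. It gives the time, the measured TCP pose, the force and the opening at its end, in the units of the state.
- env.observe(): the state, without advancing time (a new reading comes with each control period).
- viewer.get_image(name): name is "scene" or "side" or "wrist"; returns (picture, depth): 400x640x3 uint8, red, green, blue; 400x640 float32, m along the optical axis (not along the pixel's ray), 0 where there is no reading.
- viewer.camera_params(name): a dict with "fx", "fy", "cx", "cy" (pixels), "D" ([k1, k2, p1, p2, k3] as OpenCV has them; the pictures are not rectified), "rvec" (rotation vector, rad) and "tvec" (3), from world to camera coordinates, as OpenCV has them; the wrist camera has in their place "T_tool_cam" (4x4, takes a point from camera to tool coordinates, whose origin is the TCP and whose axes are the flange's). Camera axes: x right, y down, z forward; pixel columns grow to the right and rows downward; lengths in m; the calibration is good to about 2 mm. A picture is of the moment at which its call begins: read the wrist's pose just before it. camera_params takes no time and is no camera call.
- ticket.close_job(): hands the job in, once; it reports no verdict.
The state is a dict: "time_s": time; "q": joint angles; "qvel": joint speeds; "joint_efforts": joint torques, N m; "position": TCP position; "tool_rot": TCP orientation; "ft_force": force on the tool from outside, world axes, zero at the start; "wrist_torque": the same for the moment, N m; "grip_width": finger opening in m.
Only numpy, scipy, OpenCV 4.12 (cv2) and the standard library are available. Lean on these libraries where they do the work, as an engineer would, in place of code of your own. Each camera call takes 0.05 s, during which the arm holds its last target. There are 200 camera calls.

## Working session

There is one attempt and no reset: what is moved stays moved. The work goes in short steps, Python scripts to look and compute and a shell command to move; the robot and the scene stay as the last step left them, time stands still between calls to the robot, and variables do not carry over. Pictures are saved under pics/ and viewed, about 8 in all and at most 12, crops included, and the job is handed in when it is done.

```bash
mkdir -p pics
cat > h.py <<'E'
import numpy as np, cv2
from rig import env, viewer, ticket
def grab(n):
    s=env.observe(); im,d=viewer.get_image(n); return s,im,d
def world(n,d,s=None):
    p=viewer.camera_params(n); h,w=d.shape
    K=np.array([[p['fx'],0,p['cx']],[0,p['fy'],p['cy']],[0,0,1.]])
    uv=np.stack(np.meshgrid(np.arange(w),np.arange(h)),-1).reshape(-1,1,2).astype(float)
    r=cv2.undistortPoints(uv,K,np.array(p['D'],float)).reshape(h,w,2)
    P=np.dstack([r*d[...,None],d])
    if n=='wrist':
        T=np.array(p['T_tool_cam']);P=P@T[:3,:3].T+T[:3,3]
        return P@np.array(s['tool_rot']).T+np.array(s['position'])
    R=cv2.Rodrigues(np.array(p['rvec'],float))[0]
    return (P-np.array(p['tvec']).ravel())@R
E
python3 - <<'E'
from h import *
for n in ['scene','side']:
    s,im,d=grab(n); cv2.imwrite(f'pics/{n}0.png',im[...,::-1]); W=world(n,d,s); np.savez(f'{n}0.npz',W=W,d=d,im=im)
    print(n, (d>0).mean(), viewer.camera_params(n))
print(env.observe())
E
```

```text
scene 0.996015625 {'fx': 378.52848643505604, 'fy': 378.52848643505604, 'cx': 322.1528618659643, 'cy': 200.48373014641535, 'D': array([-0.00096989,  0.        ,  0.        ,  0.        ,  0.        ]), 'rvec': array([ 1.17742144,  2.42886561, -0.89693671]), 'tvec': array([ 0.30175044, -0.26261192,  1.24479475])}
side 0.9960859375 {'fx': 364.3786518832847, 'fy': 364.3786518832847, 'cx': 316.7481649535426, 'cy': 198.32846421127653, 'D': array([-0.06381159,  0.        ,  0.        ,  0.        ,  0.        ]), 'rvec': array([ 2.21155128, -0.70448044,  0.33923412]), 'tvec': array([-0.42658626,  0.24084803,  0.83460324])}
{'time_s': 0.1, 'q': array([ 5.92838324e+01,  2.18361687e+01,  7.43798666e+01,  1.10498347e-03,
        8.38576500e+01, -1.23363715e+01]), 'qvel': array([-0.03888183,  0.00795604, -0.2801706 ,  0.01069051,  0.08840528,
       -0.02008745]), 'joint_efforts': array([ 3.92748305e-03, -4.49226022e+01, -2.31653327e+01, -1.94479321e-04,
        3.76390628e-03,  2.30175226e-05]), 'position': array([0.17326751, 0.52167687, 0.20138575]), 'tool_rot': array([[-9.48986505e-01,  3.15315970e-01, -6.73381476e-04],
       [ 3.15316552e-01,  9.48985917e-01, -1.09583503e-03],
       [ 2.93495253e-04, -1.25226098e-03, -9.99999173e-01]]), 'ft_force': array([-0.85168525,  0.03711208, -0.0943168 ]), 'wrist_torque': array([ 0.03645809,  0.05329871, -0.00488119]), 'grip_width': 0.08581610771437888}
```

View pics/scene0.png

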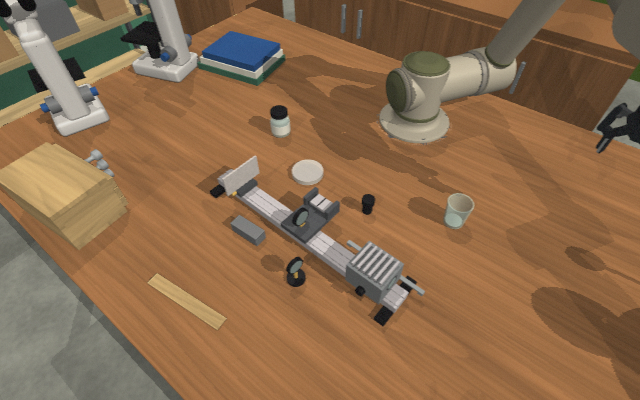

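View pics/side0.png

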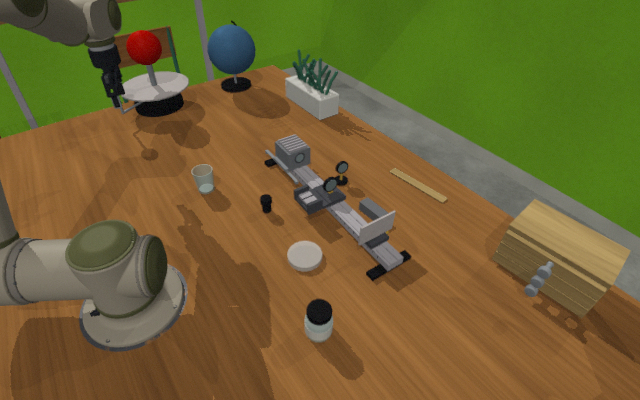

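The scene view shows the screen at (240,177), the lens at (300,218), the cap at about (320,203) and the lamp at (375,270), so the lamp is at the +y (robot's left) end. The eyepiece is at (368,204) and the petri dish at (307,172). Next I'll measure these.

Run:
```python
from h import *
Ws={n:np.load(n+'0.npz') for n in ['scene','side']}
for n,uvs in dict(scene=[(320,203),(331,209),(308,195),(300,218),(375,262),(415,288),(352,245),(240,177),(368,200),(307,172),(268,212),(330,252)],side=[(311,198),(330,186),(293,146),(270,155),(266,198),(305,250),(350,222)]).items():
    for u,v in uvs: print(n,u,v,np.round(Ws[n]['W'][v,u],4))
P=np.concatenate([Ws[n]['W'].reshape(-1,3) for n in Ws])
C=np.concatenate([Ws[n]['im'].reshape(-1,3) for n in Ws]).astype(int)
m=(P[:,2]>.029)&(P[:,2]<.035)&(P[:,0]>.35)&(P[:,0]<.75)&(abs(P[:,1])<.4)&((C.max(1)-C.min(1))<25)
Q=P[m,:2].astype(np.float32)
for _ in range(4):
    l=cv2.fitLine(Q,cv2.DIST_HUBER,0,.01,.01).ravel(); dv=l[:2];c=l[2:]
    if dv[1]<0: dv=-dv
    nrm=np.array([dv[1],-dv[0]]); e=(Q-c)@nrm; Q=Q[abs(e)<.03]
e=(Q-c)@nrm; off=(np.percentile(e,2)+np.percentile(e,98))/2; print('axis',dv,np.percentile(e,[2,50,98]),len(Q))
c=c+off*nrm
# into rail frame x=nrm,y=dv
for n in Ws:
    W=Ws[n]['W'];X=(W[...,:2]-c)@np.stack([nrm,dv],1); z=W[...,2]
    def rep(t,m):
        p=X[m]; print(n,t,m.sum(),*(np.round(np.percentile(p[:,i],[1,50,99]),4) for i in(0,1)),np.round(np.median(z[m]),4))
    near=(abs(X[...,0])<.13)&(abs(X[...,1])<.35)
    rep('cap',near&(z>.059)&(z<.069)&(X[...,0]<-.055)&(X[...,0]>-.1))
    rep('cheek',near&(z>.071)&(z<.078)&(X[...,0]<-.05)&(X[...,0]>-.1))
    rep('lensTop',near&(z>.085)&(z<.105)&(abs(X[...,0])<.03)&(abs(X[...,1])<.1))
    rep('lamp',near&(z>.098)&(z<.108)&(X[...,1]>.1))
    rep('lampside',near&(z>.04)&(z<.108)&(X[...,1]>.1)&(X[...,0]<-.045))
    rep('all>40,-x',near&(z>.04)&(X[...,0]<-.045))
    rep('screen',near&(z>.06)&(X[...,1]<-.12))
    rep('rail',near&(z>.029)&(z<.035)&(abs(X[...,0])<.03))
print('c',c,'yaw',np.arctan2(-dv[0],dv[1]))
np.savez('rail.npz',c=c,dv=dv,nrm=nrm)
```

```text
scene 320 203 [0.5092 0.012  0.0647]
scene 331 209 [0.5153 0.0507 0.0765]
scene 308 195 [ 0.5137 -0.0223  0.0745]
scene 300 218 [0.5864 0.0146 0.0848]
scene 375 262 [0.5828 0.2181 0.0936]
scene 415 288 [0.5497 0.3064 0.0338]
scene 352 245 [0.5421 0.1344 0.0315]
scene 240 177 [ 0.5777 -0.1958  0.0798]
scene 368 200 [0.4166 0.0935 0.0496]
scene 307 172 [ 0.4122 -0.1128  0.018 ]
scene 268 212 [ 0.5931 -0.0893  0.0334]
scene 330 252 [0.5907 0.1064 0.0339]
side 311 198 [0.5072 0.0034 0.0645]
side 330 186 [0.5749 0.0053 0.075 ]
side 293 146 [0.5786 0.2043 0.1013]
side 270 155 [0.5405 0.2916 0.0318]
side 266 198 [0.4118 0.0914 0.0484]
side 305 250 [ 0.4106 -0.1074  0.0137]
side 350 222 [ 0.5579 -0.11    0.034 ]
axis [0.03268132 0.9994658 ] [-0.02451607 -0.00028746  0.02310587] 2611
scene cap 280 [-0.0973 -0.0748 -0.0577] [-0.0283  0.004   0.0435] 0.0645
scene cheek 150 [-0.0986 -0.0741 -0.0511] [-0.2012 -0.0261  0.0432] 0.0744
scene lensTop 113 [-0.0195  0.0035  0.0202] [-0.0028  0.0055  0.009 ] 0.0957
scene lamp 585 [-0.0325  0.0026  0.0339] [0.1778 0.2193 0.2525] 0.1039Traceback (most recent call last):
  File "<stdin>", line 25, in <module>
  File "<stdin>", line 19, in rep
  File "<stdin>", line 19, in <genexpr>
    return _quantile_unchecked(
        a, q, axis, out, overwrite_input, method, keepdims, weights)
    return _ureduce(a,
                    func=_quantile_ureduce_func,
    ...<5 lines>...
                    overwrite_input=overwrite_input,
                    method=method)
    r = func(a, **kwargs)
    result = _quantile(arr,
                       quantiles=q,
    ...<2 lines>...
                       out=out,
                       weights=wgt)
    slices_having_nans = np.isnan(arr[-1, ...])
                                  ~~~^^^^^^^^^
IndexError: index -1 is out of bounds for axis 0 with size 0
```

Run:
```python
from h import *
Ws={n:np.load(n+'0.npz') for n in ['scene','side']}
P=np.concatenate([Ws[n]['W'].reshape(-1,3) for n in Ws])
C=np.concatenate([Ws[n]['im'].reshape(-1,3) for n in Ws]).astype(int)
m=(P[:,2]>.029)&(P[:,2]<.035)&(P[:,0]>.35)&(P[:,0]<.75)&(abs(P[:,1])<.4)&((C.max(1)-C.min(1))<25)
Q=P[m,:2].astype(np.float32)
for _ in range(4):
    l=cv2.fitLine(Q,cv2.DIST_HUBER,0,.01,.01).ravel(); dv=l[:2];c=l[2:]
    if dv[1]<0: dv=-dv
    nrm=np.array([dv[1],-dv[0]]); e=(Q-c)@nrm; Q=Q[abs(e)<.03]
e=(Q-c)@nrm; c=c+(np.percentile(e,2)+np.percentile(e,98))/2*nrm
print('c',c,'dv',dv)
for n in Ws:
    W=Ws[n]['W'];X=(W[...,:2]-c)@np.stack([nrm,dv],1); z=W[...,2]
    def rep(t,m):
        p=X[m]
        if len(p): print(n,t,m.sum(),*(np.round(np.percentile(p[:,i],[2,25,50,75,98]),4) for i in(0,1)),np.round(np.median(z[m]),4))
    near=(abs(X[...,0])<.13)&(abs(X[...,1])<.35)
    mid=near&(abs(X[...,1])<.08)
    rep('cap',mid&(z>.060)&(z<.068)&(X[...,0]<-.055)&(X[...,0]>-.095)&(abs(X[...,1]-.006)<.027))
    rep('cheek-',mid&(z>.071)&(z<.078)&(X[...,0]<-.05)&(X[...,1]<0))
    rep('cheek+',mid&(z>.071)&(z<.078)&(X[...,0]<-.05)&(X[...,1]>0))
    rep('lensTop',mid&(z>.08)&(z<.105)&(abs(X[...,0])<.03))
    rep('lamp',near&(z>.098)&(z<.108)&(X[...,1]>.1))
    rep('out-',near&(z>.025)&(X[...,1]>.06)&(X[...,0]<-.045))
    rep('out+',near&(z>.025)&(X[...,1]>.06)&(X[...,0]>.045))
    rep('saddle',mid&(z>.047)&(z<.053)&(abs(X[...,0])<.04))
    rep('screen',near&(z>.06)&(X[...,1]<-.12))
np.savez('rail.npz',c=c,dv=dv,nrm=nrm)
im=cv2.imread('pics/scene0.png')[170:320,200:440]; cv2.imwrite('pics/crop.png',cv2.resize(im,None,fx=3.3,fy=3.3,interpolation=cv2.INTER_CUBIC))
```

```text
c [0.58050126 0.00650885] dv [0.03268132 0.9994658 ]
scene cap 219 [-0.0925 -0.0839 -0.0748 -0.0657 -0.0587] [-0.0192 -0.0078  0.0043  0.0154  0.0263] 0.0646
scene cheek- 71 [-0.0984 -0.0885 -0.0759 -0.0648 -0.0534] [-0.0364 -0.0339 -0.0307 -0.0275 -0.0261] 0.0745
scene cheek+ 74 [-0.098  -0.0864 -0.0742 -0.0634 -0.0527] [0.0329 0.036  0.0389 0.0414 0.0432] 0.0744
scene lensTop 137 [-0.0198 -0.0059  0.0042  0.0127  0.0214] [-0.0024  0.0026  0.0065  0.0081  0.0088] 0.0936
scene lamp 585 [-0.0316 -0.0151  0.0026  0.0196  0.0336] [0.1784 0.195  0.2193 0.2363 0.2524] 0.1039
scene out- 83 [-0.0507 -0.0489 -0.0475 -0.0463 -0.0451] [0.1147 0.1359 0.2688 0.2941 0.316 ] 0.0325
scene out+ 261 [0.0456 0.0769 0.093  0.1035 0.1152] [0.0676 0.074  0.0768 0.0788 0.2231] 0.0589
scene saddle 559 [-0.0386 -0.0169  0.0038  0.0175  0.0284] [-0.0362 -0.0063  0.0151  0.0297  0.0424] 0.0504
scene screen 603 [-0.0551 -0.0273  0.0014  0.0281  0.0519] [-0.2058 -0.2027 -0.2018 -0.2011 -0.1996] 0.0888
side cap 123 [-0.0946 -0.0867 -0.0788 -0.0703 -0.0631] [-0.0145 -0.0058  0.005   0.0177  0.0293] 0.0637
side cheek- 55 [-0.1025 -0.0928 -0.0801 -0.0699 -0.0578] [-0.0365 -0.0349 -0.0312 -0.029  -0.0255] 0.0734
side cheek+ 47 [-0.1015 -0.0907 -0.0807 -0.0685 -0.0571] [0.0339 0.0353 0.0384 0.0405 0.0459] 0.0735
side lensTop 94 [-0.0257 -0.0176 -0.0088  0.0006  0.015 ] [-0.004  -0.0017 -0.0003  0.0026  0.0084] 0.0919
side lamp 278 [-0.0348 -0.0199 -0.003   0.014   0.0299] [0.1779 0.1934 0.2108 0.2361 0.2535] 0.1025
side out- 135 [-0.0542 -0.0523 -0.0509 -0.0482 -0.0452] [0.1145 0.158  0.1995 0.2457 0.3139] 0.0337
side out+ 129 [0.0716 0.0805 0.0887 0.0957 0.1102] [0.0647 0.0678 0.069  0.071  0.0779] 0.0589
side saddle 301 [-0.0387 -0.027  -0.0146  0.0053  0.0239] [-0.0366 -0.0234 -0.0085  0.0095  0.0425] 0.0494
side screen 498 [-0.0602 -0.0364 -0.0096  0.0196  0.0471] [-0.2067 -0.2056 -0.2051 -0.2043 -0.2005] 0.0885
```

View pics/crop.png

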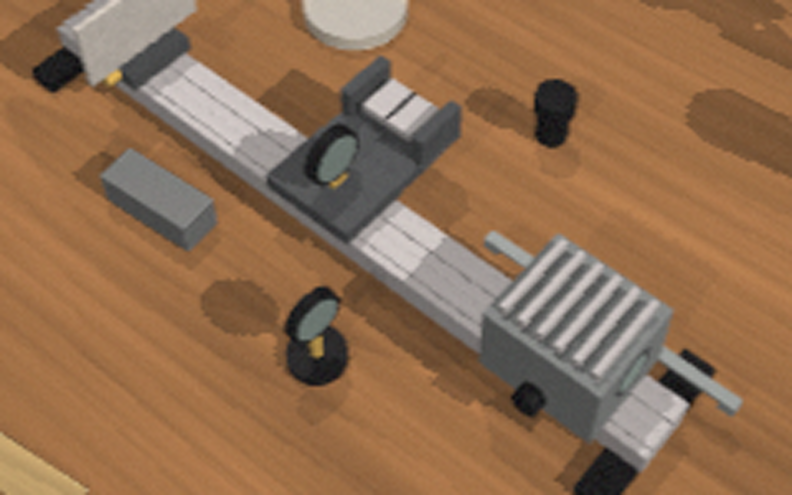

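The crop shows the cap between its two cheeks at (400,105) and a thin catch bar along the lamp's robot side. That bar sits low, at about 33 mm.

In the rail frame the carriage is at y≈4 mm and the lamp at ≈215.5 mm, so the travel is ≈127 mm. The cap is near (0.504, 0.013, 0.064). I'll move over it with the fingers shut.

```bash
python3 -m pendant '[[[30,-46,0],0.026,-1],[[30,-46,0],0.026,-1],[[30,-46,0],0.026,-1],[[30,-46,0],0.026,-1],[[30,-46,0],0.026,-1],[[30,-46,0],0.026,-1],[[30,-46,0],0.026,-1],[[30,-46,0],0.026,-1],[[30,-46,0],0.026,-1],[[30,-46,0],0.026,-1],[[30,-46,0],0.026,-1],[[0,0,0],0,-1]]' 30
```

```text
time_s: 1.6
position: [0.5092, -0.0027, 0.1979]
tool_rot: [[-1.0, 0.023, -0.004], [0.023, 1.0, -0.003], [0.004, -0.003, -1.0]]
ft_force: [-0.7, 0.4, 0.9]
grip_width: 0.0004
```

```bash
python3 -m pendant '[[[-5,16,-20],-0.01,-1],[[0,0,-30],0,-1],[[0,0,-30],0,-1],[[0,0,0],0,-1]]'
python3 - <<'E'
from h import *
s,im,d=grab('wrist'); cv2.imwrite('pics/w1.png',im[...,::-1]); print(s['position'],s['ft_force'])
s,im2,d2=grab('scene'); a=cv2.resize(im2[140:320,220:440],None,fx=2.2,fy=2.2); b=im
o=np.zeros((400+396,640,3),np.uint8)
cv2.imwrite('pics/s1.png',a[...,::-1])
s,im2,d2=grab('side'); a2=cv2.resize(im2[100:280,220:440],None,fx=2.2,fy=2.2); cv2.imwrite('pics/c1.png',np.hstack([a[:,:400],a2[:,:400]])[...,::-1])
E
```

```text
time_s: 2.1
position: [0.5021, 0.0158, 0.1156]
tool_rot: [[-0.999, 0.033, -0.006], [0.033, 0.999, -0.002], [0.006, -0.002, -1.0]]
ft_force: [0.5, 0.5, 0.3]
grip_width: -0.0001
[0.50213911 0.01579141 0.11562314] [0.46881647 0.5205797  0.31808977]
```

View pics/w1.png

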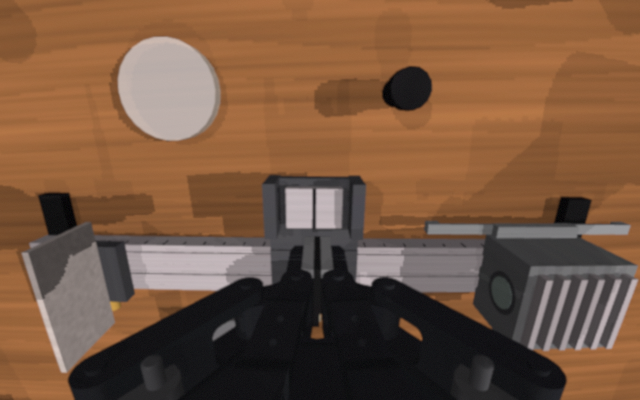

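View pics/c1.png

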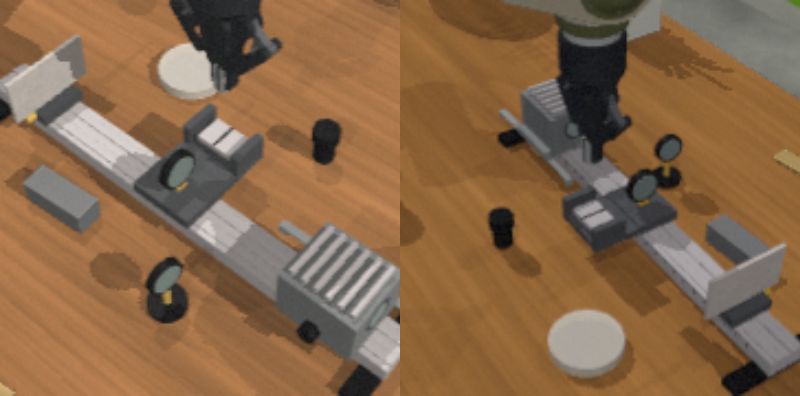

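The wrist view shows the cap at (313,208), midway between its cheeks, with the shut fingertips along column 318. The side and scene crops show the gripper clear of the lens. I'll refine the cap position with the wrist depth.

Run:
```python
from h import *
r=np.load('rail.npz')
s,im,d=grab('wrist'); W=world('wrist',d,s)
for t,u,v in [('cap',299,208),('cap',328,208),('chk-',270,205),('chk+',358,205)]:
    print(t,np.round(W[v,u],4))
X=(W[...,:2]-r['c'])@np.stack([r['nrm'],r['dv']],1); z=W[...,2]; V,U=np.mgrid[:400,:640]
def rep(t,m): 
    print(t,m.sum(),[np.round(np.percentile(X[m][:,i],[2,50,98]),4) for i in(0,1)],np.median(z[m]))
b=(V<240)&(V>170)&(U>255)&(U<375)
rep('cap',b&(z>.06)&(z<.068)&(U>282)&(U<345)); rep('c-',b&(z>.071)&(z<.078)&(U<300)); rep('c+',b&(z>.071)&(z<.078)&(U>330))
rep('lamp',(z>.099)&(z<.108)&(U>480)); rep('lampface',(z>.05)&(z<.085)&(U>475)&(U<520)&(V>240))
m=(z>.0)&(U>200)&(U<450)&(V>240)
tip=(X[...,1]); s0=np.array(s['position']); print('tcp rail',(s0[:2]-r['c'])@np.stack([r['nrm'],r['dv']],1),s0[2])
for z0,z1 in [(.10,.125),(.125,.14),(.14,.16),(.16,.2)]:
    q=m&(z>z0)&(z<z1)
    if q.sum()>5: rep((z0,z1),q)
```

```text
cap [ 5.067e-01 -5.000e-04  6.370e-02]
cap [0.5073 0.0235 0.0645]
chk- [ 0.5002 -0.0225  0.0736]
chk+ [0.5024 0.0469 0.074 ]
cap 2223 [array([-0.0932, -0.0773, -0.0601]), array([-0.0189,  0.003 ,  0.0252])] 0.06326164693609304
c- 715 [array([-0.0994, -0.0777, -0.0551]), array([-0.0367, -0.0318, -0.0269])] 0.07328696695351339
c+ 716 [array([-0.0987, -0.0773, -0.0543]), array([0.0331, 0.0381, 0.0429])] 0.07323985251071068
lamp 4716 [array([-0.0319, -0.0019,  0.0322]), array([0.1771, 0.2186, 0.2513])] 0.1026374983956077
lampface 2247 [array([-0.0398, -0.0049,  0.0382]), array([0.1688, 0.17  , 0.1775])] 0.06853423167073389
tcp rail [-0.07658155  0.00608167] 0.11823828405171258
(0.14, 0.16) 214 [array([-0.0875, -0.0834, -0.0826]), array([-0.0073,  0.0055,  0.0182])] 0.15743704056727453
(0.16, 0.2) 4629 [array([-0.0897, -0.0871, -0.0679]), array([-0.0252,  0.0058,  0.0371])] 0.19267232478545307
```

```bash
python3 -m pendant '[[[0,0,-20],0,-1],[[0,0,-15],0,-1],[[0,0,-8],0,-1],[[0,0,0],0,-1],[[0,0,0],0,-1]]'
```

```text
time_s: 2.92
position: [0.507, 0.0146, 0.0792]
tool_rot: [[-0.999, 0.034, 0.01], [0.034, 0.999, -0.005], [-0.01, -0.005, -1.0]]
ft_force: [-0.4, -0.6, -0.3]
grip_width: -0.0002
```

```bash
python3 -m pendant '[[[-2,0,-6],0,-1],[[0,0,-5],0,-1],[[0,0,0],0,-1]]'; python3 -m pendant '[[[0,0,-3],0,-1],[[0,0,0],0,-1]]'
```

```text
time_s: 3.3
position: [0.5051, 0.0146, 0.0682]
tool_rot: [[-0.999, 0.034, 0.011], [0.034, 0.999, -0.005], [-0.012, -0.005, -1.0]]
ft_force: [0.4, 0.4, 1.1]
grip_width: 0.0002
time_s: 3.55
position: [0.5052, 0.0146, 0.0649]
tool_rot: [[-0.999, 0.034, 0.011], [0.034, 0.999, -0.005], [-0.012, -0.005, -1.0]]
ft_force: [-0.5, 0.5, -0.3]
grip_width: 0.0002
```

```bash
python3 -m pendant '[[[0,0,-2.5],0,-1],[[0,0,0],0,-1]]'; python3 -m pendant '[[[0,0,-2],0,-1],[[0,0,0],0,-1]]';  python3 -m pendant '[[[0,0,-2],0,-1],[[0,0,0],0,-1]]'
```

```text
time_s: 3.8
position: [0.5052, 0.0146, 0.0623]
tool_rot: [[-0.999, 0.034, 0.011], [0.034, 0.999, -0.005], [-0.012, -0.005, -1.0]]
ft_force: [-0.7, 0.1, -0.0]
grip_width: 0.0003
time_s: 4.05
position: [0.5052, 0.0146, 0.0602]
tool_rot: [[-0.999, 0.034, 0.012], [0.034, 0.999, -0.005], [-0.012, -0.005, -1.0]]
ft_force: [0.3, 0.5, 0.0]
grip_width: 0.0003
time_s: 4.3
position: [0.5053, 0.0146, 0.0581]
tool_rot: [[-0.999, 0.034, 0.012], [0.034, 0.999, -0.005], [-0.012, -0.005, -1.0]]
ft_force: [-0.4, -0.2, 0.1]
grip_width: 0.0005
```

No force yet at z=58 mm, so I'll check with the cameras.

Run:
```python
from h import *
s,im,d=grab('side'); W=world('side',d,s)
a2=cv2.resize(im[150:230,260:370],None,fx=5,fy=5,interpolation=cv2.INTER_CUBIC)
s,im2,d2=grab('scene'); a=cv2.resize(im2[150:240,270:350],None,fx=4.4,fy=4.4,interpolation=cv2.INTER_CUBIC)[:400]
a=np.pad(a,((0,max(0,400-a.shape[0])),(0,0),(0,0)))
cv2.imwrite('pics/c2.png',np.hstack([a[:,:350],a2[:,:450]])[...,::-1])
print(s['position'],s['ft_force'],s['wrist_torque'])
```

```text
[0.50534162 0.01455756 0.05818236] [ 0.74625114 -0.12435784 -0.22985508] [-0.0017762   0.01770369  0.01605264]
```

View pics/c2.png

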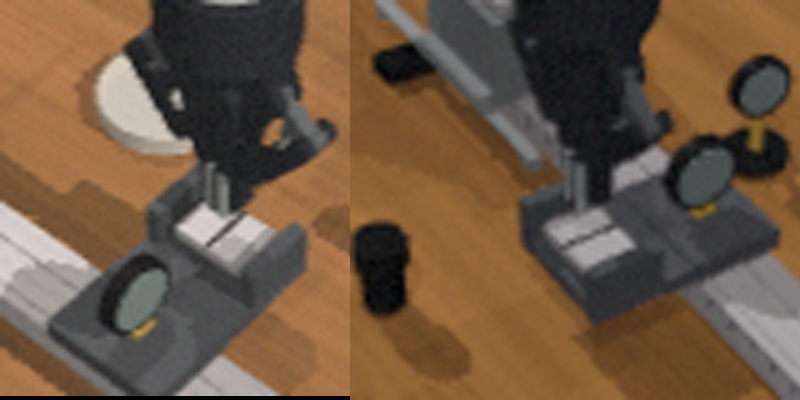

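Both crops show the fingertips (scene (215,205), side (580,205)) still hovering several mm above the cap. I'll measure the gap with depth.

Run:
```python
from h import *
r=np.load('rail.npz')
for n,u0,u1,v0,v1 in [('scene',308,332,180,212),('side',296,316,175,205)]:
    s,im,d=grab(n); W=world(n,d,s); X=(W[...,:2]-r['c'])@np.stack([r['nrm'],r['dv']],1)
    print(n)
    for v in range(v0,v1,2):
        print(v,' '.join('%d,%d,%d'%(X[v,u,0]*1e3,X[v,u,1]*1e3,W[v,u,2]*1e3) for u in range(u0,u1,3)))
```

```text
scene
180 -141,-100,19 -63,-16,140 -65,-8,143 -64,1,151 -59,14,164 -61,21,167 -68,24,163 -84,20,147
182 -140,-99,13 -146,-94,11 -63,-7,139 -65,0,143 -60,13,155 -62,21,159 -73,20,150 -86,19,139
184 -140,-100,4 -146,-94,4 -62,-6,134 -65,0,136 -65,9,143 -63,20,151 -74,19,142 -77,25,143
186 -137,-97,1 380,397,779 -148,-85,0 -63,1,132 -63,10,138 -64,19,143 -69,24,143 -63,37,157
188 -129,-91,3 -138,-87,-1 -92,-34,75 -64,0,123 -62,12,133 -63,19,137 -64,28,143 -64,36,149
190 -126,-88,0 -81,-34,76 -87,-29,75 -64,0,116 -65,9,122 -70,14,121 -63,29,138 -63,37,143
192 -119,-82,1 -77,-31,74 -83,-26,73 -64,0,109 -64,9,115 -68,15,116 -77,17,110 -156,-37,2
194 -68,-33,73 -72,-26,75 -83,-26,66 -64,0,102 -65,8,106 -69,14,108 -78,16,101 -151,-33,1
196 -62,-27,75 -73,-28,65 -84,-27,56 -63,0,95 -64,9,101 -69,14,101 -141,-35,0 -146,-29,0
198 -60,-26,71 -72,-27,59 -74,-18,64 -78,-12,65 -63,10,95 -68,15,95 -93,3,64 -142,-25,0
200 -62,-28,60 -70,-26,54 -68,-13,66 -75,-10,62 -78,-2,65 -83,2,65 -87,9,66 -92,14,65
202 -59,-26,57 -59,-15,64 -63,-9,66 -68,-3,66 -72,1,66 -78,6,64 -83,12,63 -88,18,64
204 -60,-26,48 
[... 784 characters left out ...]
84,-7,118 -74,-6,112 -12,69,32
187 -44,124,0 -82,43,74 -74,40,72 -89,0,108 -84,-6,110 -73,-5,104 -18,61,33
189 -93,41,73 -86,37,72 -76,36,69 -88,0,100 -83,-5,101 -73,-5,97 -33,39,47
191 -97,35,72 -86,36,66 -77,35,63 -88,2,91 -83,-5,94 -45,36,46 -39,29,49
193 -97,35,64 -88,34,61 -83,25,65 -76,19,66 -68,16,64 -50,29,47 -44,21,49
195 -96,36,55 -93,24,63 -86,20,62 -80,13,65 -73,9,64 -64,7,62 -48,16,47
197 -96,37,47 -94,23,56 -91,13,63 -83,9,62 -77,2,64 -70,-1,64 -62,-4,62
199 -100,31,46 -93,25,47 -95,6,62 -89,0,64 -82,-4,64 -75,-9,64 -66,-11,62
201 -100,30,39 -97,19,45 -91,13,47 -93,-6,63 -86,-10,63 -79,-14,63 -78,-28,72
203 -83,60,0 -100,13,44 -97,3,50 -96,-9,60 -97,-27,74 -90,-31,74 -81,-33,71
```

Depth puts the visible fingertips at z≈0.092, while the reported TCP is 0.058 and there is no contact force. I'll check whether the reported pose or the TCP offset is off by reprojecting the cap with the wrist camera.

Run:
```python
from h import *
r=np.load('rail.npz')
s,im,d=grab('wrist'); W=world('wrist',d,s); X=(W[...,:2]-r['c'])@np.stack([r['nrm'],r['dv']],1); z=W[...,2]
print(s['position'],s['q'],s['grip_width'],viewer.camera_params('wrist')['T_tool_cam'])
for v in range(180,400,12): print(v,' '.join('%d,%d,%d'%(X[v,u,0]*1e3,X[v,u,1]*1e3,z[v,u]*1e3) for u in range(260,380,16)))
cv2.imwrite('pics/w2.png',im[...,::-1])
```

```text
[0.50543307 0.01454504 0.05829455] [-11.69326556  26.29552424  94.12657116  -0.19128107  58.83626212
 -99.66604241] -9.937984855457078e-05 [[-7.16340395e-04 -9.58509509e-01 -2.85059657e-01  7.21705404e-02]
 [ 9.99999742e-01 -6.73245926e-04 -2.49167452e-04 -4.78547623e-04]
 [ 4.69141192e-05 -2.85059762e-01  9.58509744e-01 -1.71332141e-01]
 [ 0.00000000e+00  0.00000000e+00  0.00000000e+00  1.00000000e+00]]
180 -94,-42,-1 -94,-28,-1 -94,-15,0 -94,-2,0 -94,10,0 -94,23,0 -94,36,-1 -94,50,0
192 -99,-31,52 -97,-21,47 -97,-11,47 -97,0,47 -97,9,46 -97,20,46 -97,30,47 -98,40,51
204 -97,-27,72 -89,-22,47 -93,-10,58 -93,0,57 -93,9,58 -92,19,57 -89,31,46 -98,36,73
216 -90,-27,73 -80,-22,46 -87,-10,63 -87,0,63 -86,9,62 -87,19,63 -81,31,48 -90,37,73
228 -83,-28,74 -72,-22,47 -78,-10,62 -79,0,63 -78,9,63 -78,19,62 -72,31,47 -83,37,73
240 -75,-28,73 -62,-23,46 -71,-10,63 -86,0,95 -86,8,96 -70,19,62 -62,32,46 -75,37,73
252 -67,-29,73 -53,-23,47 -82,-6,102 -86,1,108 -86,8,109 -82,16,100 -54,32,47 -67,38,72
264 -59,-29,73 -44,-24,46 -82,-6,112 -86,1,119 -87,8,120 -82,15,113 -43,32,46 -59,38,73
276 -34,-
[... 277 characters left out ...]
 -93,-6,159 -92,-1,158 -74,1,135 -74,8,135 -93,12,158 -92,17,158 -93,21,158
324 -92,-10,163 -93,-5,164 -93,-1,163 -69,1,136 -67,8,134 -93,11,164 -93,16,164 -93,20,163
336 -93,-9,168 -93,-5,168 -93,0,168 -67,2,140 -68,8,141 -92,11,167 -92,15,167 -93,20,168
348 -93,-8,172 -94,-4,173 -93,0,172 -86,3,165 -87,7,166 -92,11,171 -92,15,172 -92,19,171
360 -93,-7,176 -93,-3,176 -92,0,175 -86,3,169 -86,7,170 -90,11,173 -91,15,174 -92,18,175
372 -95,-6,181 -95,-3,181 -89,0,175 -87,3,174 -86,7,173 -87,11,173 -95,14,180 -95,17,180
384 -95,-6,184 -96,-2,184 -87,0,177 -86,3,177 -87,7,177 -87,11,177 -95,13,183 -95,17,184
396 -96,-5,187 -95,-2,186 -87,0,180 -86,3,180 -87,7,180 -86,10,180 -95,13,187 -95,16,187
```

View pics/w2.png

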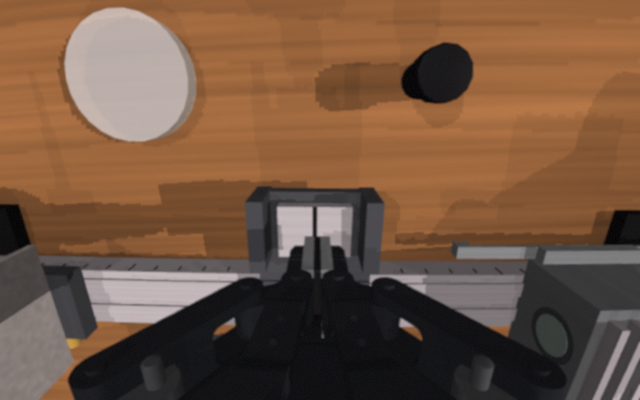

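All three cameras agree that the real tips end about 33 mm short of the reported TCP. Before pressing, I'll check how wide the gripper is at each height above the tips, since that decides clearance to the lens (101 mm) and lamp (104 mm).

Run:
```python
from h import *
r=np.load('rail.npz'); A=[]
for n in ['scene','side','wrist']:
    s,im,d=grab(n); W=world(n,d,s); X=(W[...,:2]-r['c'])@np.stack([r['nrm'],r['dv']],1)
    p=np.dstack([X,W[...,2]]).reshape(-1,3); t=(np.array(s['position'])[:2]-r['c'])@np.stack([r['nrm'],r['dv']],1)
    p[:,:2]-=t; A.append(p[(abs(p[:,0])<.09)&(abs(p[:,1])<.12)])
print(t,s['position'])
for z in range(84,260,8):
    o=[]
    for p in A:
        q=p[(p[:,2]>z/1e3)&(p[:,2]<z/1e3+.008)&((p[:,0]<.045)|(p[:,2]>.115))]
        o.append(f"{len(q)}: x{np.percentile(q[:,0],[1,99])*1e3//1} y{np.percentile(q[:,1],[1,99])*1e3//1}" if len(q)>3 else '-')
    print(z,' | '.join(o))
```

```text
[-0.07533675  0.00556444] [0.50538661 0.01453242 0.05829005]
84 - | 5: x[-10.   5.] y[-7. -4.] | 33: x[-12. -11.] y[-7.  5.]
92 17: x[-1. 11.] y[-12.  11.] | 18: x[-15.   0.] y[-14.   5.] | 317: x[-12.  -7.] y[-14.  12.]
100 29: x[-7. 11.] y[-13.  13.] | 20: x[-15.   4.] y[-14.   5.] | 429: x[-12.  -7.] y[-14.  12.]
108 24: x[-3. 11.] y[-12.  13.] | 21: x[-16.   4.] y[-14.   7.] | 483: x[-12.  -7.] y[-14.  12.]
116 20: x[ 2. 11.] y[-10.  13.] | 16: x[-15.  -1.] y[-13.   4.] | 433: x[-12.   9.] y[-14.  12.]
124 15: x[ 5. 12.] y[-10.  12.] | 9: x[-17.   4.] y[-13.  11.] | 840: x[-15.   9.] y[-21.  25.]
132 46: x[-11.  13.] y[-28.  30.] | 39: x[-17.   6.] y[-32.  30.] | 2471: x[-15.   8.] y[-34.  33.]
140 82: x[-12.  13.] y[-37.  35.] | 37: x[-17.   5.] y[-38.  35.] | 4663: x[-14.   7.] y[-39.  38.]
148 61: x[-10.  15.] y[-44.  43.] | 46: x[-21.   7.] y[-46.  46.] | 3555: x[-19.   7.] y[-46.  45.]
156 75: x[ 1. 17.] y[-49.  47.] | 53: x[-22.   3.] y[-52.  50.] | 7164: x[-19.   6.] y[-51.  51.]
164 79: x[ 0. 17.] y[-57.  56.] | 55: x[-22.   3.] y[-58.  62.] | 8125: x[-19.   4.] y[-58.  5
[... 184 characters left out ...]
22. -10.] y[-57.  56.]
188 85: x[-6. 18.] y[-18.  47.] | 64: x[-25.   1.] y[-48.  18.] | 84: x[-23. -21.] y[-19.  18.]
196 51: x[-10.  18.] y[11. 42.] | 45: x[-22.   3.] y[-42.  -5.] | -
204 28: x[-10.  10.] y[23. 39.] | 27: x[-17.   4.] y[-39. -21.] | -
212 35: x[-8. 34.] y[-15.  38.] | 43: x[-42.  11.] y[-38.   5.] | -
220 95: x[-22.  36.] y[-20.  37.] | 73: x[-43.  20.] y[-38.  14.] | -
228 90: x[-19.  36.] y[-20.  37.] | 79: x[-42.  20.] y[-37.  12.] | 993: x[-75. -75.] y[0. 0.]
236 101: x[-19.  36.] y[-19.  37.] | 85: x[-43.  20.] y[-37.  13.] | -
244 102: x[-16.  36.] y[-19.  37.] | 80: x[-43.  20.] y[-37.  10.] | -
252 111: x[-16.  36.] y[-24.  36.] | 94: x[-42.  19.] y[-37.  15.] | -
```

The gripper body only starts about 123 mm above the tips and the linkage stays within ±20 mm across the rail, so clearances are ample. I'll go down with force feedback.

```bash
python3 -m pendant '[[[-1,0,-10],0,-1],[[0,0,-7],0,-1],[[0,0,0],0,-1]]'; python3 -m pendant '[[[0,0,-3],0,-1],[[0,0,0],0,-1]]'; python3 -m pendant '[[[0,0,-2],0,-1],[[0,0,0],0,-1]]'; python3 -m pendant '[[[0,0,-1.5],0,-1],[[0,0,0],0,-1]]'
```

```text
time_s: 5.08
position: [0.504, 0.0146, 0.0397]
tool_rot: [[-0.999, 0.034, 0.011], [0.034, 0.999, -0.005], [-0.011, -0.005, -1.0]]
ft_force: [-0.3, -0.1, 0.4]
grip_width: 0.0004
time_s: 5.32
position: [0.5041, 0.0146, 0.0365]
tool_rot: [[-0.999, 0.034, 0.011], [0.034, 0.999, -0.005], [-0.011, -0.005, -1.0]]
ft_force: [-0.1, 0.4, -0.1]
grip_width: 0.0002
time_s: 5.58
position: [0.5043, 0.0145, 0.0347]
tool_rot: [[-0.999, 0.034, 0.012], [0.034, 0.999, -0.005], [-0.012, -0.005, -1.0]]
ft_force: [-0.7, -0.0, 1.6]
grip_width: 0.0001
time_s: 5.82
position: [0.5043, 0.0145, 0.0335]
tool_rot: [[-0.999, 0.034, 0.012], [0.034, 0.999, -0.006], [-0.012, -0.005, -1.0]]
ft_force: [-0.3, 0.7, 3.6]
grip_width: 0.0002
```

```bash
python3 -m pendant '[[[0,0,-2],0,-1],[[0,0,0],0,-1]]'; python3 -m pendant '[[[0,0,-2],0,-1],[[0,0,0],0,-1]]'; python3 -m pendant '[[[0,0,-1.5],0,-1],[[0,0,0],0,-1]]'
python3 - <<'E'
from h import *
f=[]
for i in range(4):
    s,im,d=grab('wrist'); f.append(s['ft_force'])
W=world('wrist',d,s); r=np.load('rail.npz')
X=(W[...,:2]-r['c'])@np.stack([r['nrm'],r['dv']],1); z=W[...,2]
print(np.mean(f,0),s['position'])
for zz in (.050,.053,.056,.059,.062):
    m=(z>zz)&(z<zz+.003)&(X[...,0]>-.092)&(X[...,0]<-.078)&(abs(X[...,1]-.003)<.022); print(zz,m.sum())
cv2.imwrite('pics/w3.png',im[...,::-1])
E
```

```text
time_s: 6.08
position: [0.5043, 0.0145, 0.0315]
tool_rot: [[-0.999, 0.034, 0.012], [0.034, 0.999, -0.006], [-0.013, -0.005, -1.0]]
ft_force: [-0.5, 0.8, 3.4]
grip_width: 0.0001
time_s: 6.32
position: [0.5043, 0.0146, 0.0295]
tool_rot: [[-0.999, 0.034, 0.012], [0.034, 0.999, -0.006], [-0.013, -0.005, -1.0]]
ft_force: [-1.3, 0.1, 3.9]
grip_width: 0.0
time_s: 6.58
position: [0.5043, 0.0145, 0.0279]
tool_rot: [[-0.999, 0.034, 0.012], [0.034, 0.999, -0.006], [-0.013, -0.005, -1.0]]
ft_force: [-1.1, -1.1, 4.8]
grip_width: -0.0004
[-1.30829305 -0.29849968  4.1099256 ] [0.50428785 0.01454243 0.0279989 ]
0.05 0
0.053 185
0.056 1307
0.059 36
0.062 105
```

The cap is about 5.7 mm down at 4–5 N. Now a short slide to test.

```bash
python3 -m pendant '[[[0.1,3,0],0,-1],[[0.1,4,0],0,-1],[[0.1,4,0],0,-1],[[0.1,4,0],0,-1],[[0.1,4,0],0,-1],[[0,0,0],0,-1]]'
python3 - <<'E'
from h import *
r=np.load('rail.npz'); R=np.stack([r['nrm'],r['dv']],1)
s,im,d=grab('wrist'); W=world('wrist',d,s); X=(W[...,:2]-r['c'])@R; z=W[...,2]; t=(np.array(s['position'])[:2]-r['c'])@R
U=np.mgrid[:400,:640][1]
m=(z>.07)&(z<.077)&(X[...,0]<-.06)&(X[...,0]>-.1)&(abs(X[...,1]-t[1])<.06)
print('tcp',t,s['position'],s['ft_force']); 
a=X[m&(X[...,1]<t[1]),1]; b=X[m&(X[...,1]>t[1]),1]; print('cheeks',np.median(a),np.median(b),'carriage',(np.median(a)+np.median(b))/2)
m=(z>.050)&(z<.066)&(X[...,0]>-.092)&(X[...,0]<-.08)&(abs(X[...,1]-(np.median(a)+np.median(b))/2)<.02); print('cap z',np.median(z[m]))
E
```

```text
time_s: 7.52
position: [0.5052, 0.0349, 0.0282]
tool_rot: [[-0.999, 0.033, 0.013], [0.033, 0.999, -0.006], [-0.014, -0.006, -1.0]]
ft_force: [-1.6, 1.4, 3.5]
grip_width: 0.0001
tcp [-0.07621504  0.02593162] [0.50517441 0.03491743 0.02819304] [-1.62562269  1.35585835  3.52714188]
cheeks -0.009773713853927097 0.057627615272852435 carriage 0.023926950709462668
cap z 0.05697392466195458
```

The carriage moves with the finger by friction and the cap is still about 6 mm down. About 106 mm remain.

```bash
cat > chk.py <<'E'
from h import *
r=np.load('rail.npz'); R=np.stack([r['nrm'],r['dv']],1)
s,im,d=grab('wrist'); W=world('wrist',d,s); X=(W[...,:2]-r['c'])@R; z=W[...,2]; t=(np.array(s['position'])[:2]-r['c'])@R
m=(z>.07)&(z<.077)&(X[...,0]<-.06)&(X[...,0]>-.1)&(abs(X[...,1]-t[1])<.06)
a=X[m&(X[...,1]<t[1]),1]; b=X[m&(X[...,1]>t[1]),1]; c=(np.median(a)+np.median(b))/2
print('tcp',t,s['position'],s['ft_force'],'cheeks',np.median(a),np.median(b),'carriage',c)
m=(z>.050)&(z<.068)&(X[...,0]>-.092)&(X[...,0]<-.08)&(abs(X[...,1]-c)<.02); print('cap z',np.median(z[m]))
V,U=np.mgrid[:400,:640]; m=(z>.055)&(z<.09)&(X[...,1]>.14)&(X[...,1]<.19)&(abs(X[...,0])<.038); print('lamp face',np.median(X[m,1]) if m.any() else None)
cv2.imwrite('pics/last.png',im[...,::-1])
E
python3 -m pendant '[[[0.1,4,0],0,-1],[[0.1,4,0],0,-1],[[0.1,4,0],0,-1],[[0.1,4,0],0,-1],[[0.1,4,0],0,-1],[[0.1,4,0],0,-1],[[0.1,4,0],0,-1],[[0.1,4,0],0,-1],[[0.1,4,0],0,-1],[[0.1,4,0],0,-1],[[0.1,4,0],0,-1],[[0.1,4,0],0,-1]]'; python3 chk.py
```

```text
time_s: 9.07
position: [0.5073, 0.0856, 0.0284]
tool_rot: [[-0.999, 0.034, 0.015], [0.034, 0.999, -0.007], [-0.016, -0.006, -1.0]]
ft_force: [0.5, -1.9, 4.6]
grip_width: -0.0001
tcp [-0.07569943  0.07666658] [0.50734783 0.08560843 0.0284413 ] [ 0.48432463 -1.94743933  4.55217721] cheeks 0.040720003281531206 0.1082110684637481 carriage 0.07446553587263965
cap z 0.057235632757178335
lamp face 0.17059930941363047
```

```bash
python3 -m pendant '[[[0.1,4,-0.2],0,-1],[[0.1,4,-0.2],0,-1],[[0.1,4,0],0,-1],[[0.1,4,0],0,-1],[[0.1,4,0],0,-1],[[0.1,4,0],0,-1],[[0.1,4,0],0,-1],[[0.1,4,0],0,-1],[[0.1,4,0],0,-1],[[0.1,4,0],0,-1],[[0.1,4,0],0,-1],[[0,0,0],0,-1]]'; python3 chk.py
```

```text
time_s: 10.62
position: [0.5094, 0.1334, 0.0283]
tool_rot: [[-0.999, 0.034, 0.018], [0.034, 0.999, -0.006], [-0.018, -0.005, -1.0]]
ft_force: [0.8, 0.0, 4.5]
grip_width: -0.0001
tcp [-0.07523386  0.12447541] [0.50937561 0.13337651 0.0283031 ] [0.84967771 0.02913404 4.49979671] cheeks 0.08860386134484372 0.1560469687987818 carriage 0.12232541507181276
cap z 0.0570621766920506
lamp face 0.17067114553050425
```

About 8 mm remain. I'll approach slowly past contact, so the tip slips a little or meets the cheek.

```bash
python3 -m pendant '[[[0,2,-0.1],0,-1],[[0,2,0],0,-1],[[0,2,0],0,-1],[[0,2,0],0,-1],[[0,2,0],0,-1],[[0,2,0],0,-1],[[0,0,0],0,-1]]'; python3 chk.py; python3 -m pendant '[[[0,2,0],0,-1],[[0,2,0],0,-1],[[0,0,0],0,-1]]'; python3 chk.py
```

```text
time_s: 11.55
position: [0.5091, 0.1453, 0.0281]
tool_rot: [[-0.999, 0.034, 0.017], [0.034, 0.999, -0.007], [-0.017, -0.007, -1.0]]
ft_force: [2.1, -1.4, 4.2]
grip_width: -0.0001
tcp [-0.07594714  0.13642833] [0.50905334 0.14534636 0.02807954] [ 2.09382711 -1.39731441  4.18145615] cheeks 0.09727074520564559 0.16445763727826945 carriage 0.13086419124195753
cap z 0.05685695084433913
lamp face None
time_s: 11.98
position: [0.5087, 0.1494, 0.028]
tool_rot: [[-0.999, 0.034, 0.016], [0.034, 0.999, -0.007], [-0.016, -0.007, -1.0]]
ft_force: [1.2, -2.2, 4.5]
grip_width: -0.0002
tcp [-0.07647294  0.14047261] [0.50866    0.14940566 0.02795203] [ 1.16536349 -2.23932623  4.48638467] cheeks 0.09714577035518834 0.16472603139649344 carriage 0.1309359008758409
cap z 0.056763586848767686
lamp face None
```

The carriage has stopped at 0.131 and the tip now slips with about 2 N of push, so it rests against the lamp. I'll lift straight up.

```bash
python3 -m pendant '[[[0,0,-0.2],0,-1],[[0,0.3,2],0,-1],[[0,0.2,2],0,-1],[[0,0,3],0,-1],[[0,0,4],0,-1],[[0,0,8],0,-1],[[0,0,15],0,-1],[[0,0,20],0,-1],[[0,0,20],0,-1],[[0,0,0],0,-1]]'; python3 chk.py
```

```text
time_s: 13.28
position: [0.5066, 0.1509, 0.1044]
tool_rot: [[-0.999, 0.034, 0.011], [0.034, 0.999, -0.006], [-0.011, -0.005, -1.0]]
ft_force: [-0.1, -0.2, 0.1]
grip_width: 0.0
tcp [-0.07862319  0.14194672] [0.50655908 0.15094926 0.10444037] [-0.11404975 -0.16656881  0.14982826] cheeks 0.09627479535976248 0.16555972499987565 carriage 0.13091726017981906
cap z 0.06331698253412262
lamp face 0.17024754789126603
```

View pics/last.png

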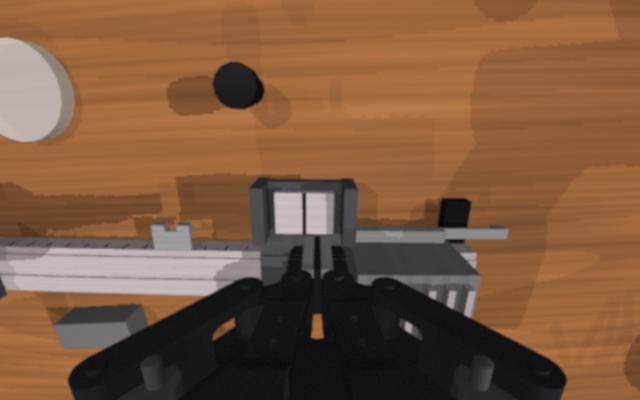

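The wrist picture shows the carriage hard against the lamp, with the cap at (303,213) back up at 63.3 mm, the same height as before pressing. I'll draw clear and hand in.

```bash
python3 -m pendant '[[[0,0,30],0,-1],[[0,0,30],0,-1],[[0,0,0],0,-1],[[0,0,0],0,-1]]'; python3 chk.py; python3 -c "
from rig import ticket
print(ticket.close_job())"
```

```text
time_s: 13.82
position: [0.5035, 0.1508, 0.1602]
tool_rot: [[-0.999, 0.034, 0.0], [0.034, 0.999, -0.006], [-0.0, -0.006, -1.0]]
ft_force: [-0.6, -0.3, -0.9]
grip_width: 0.0004
tcp [-0.08163442  0.14174804] [0.50354296 0.15084909 0.16024521] [-0.60345866 -0.32285083 -0.89035887] cheeks 0.09564833737084227 0.1654510789455706 carriage 0.13054970815820643
cap z 0.0633110608986863
lamp face 0.17004884639240214
the job is handed in; nothing more can be done
None
```

I pressed the lock cap about 6 mm down with the shut fingers and slid the carriage about 127 mm to the lamp. I then lifted straight up, drew clear and handed the job in at about 14 s; no verdict is reported.

**Last checks:**
- **Carriage:** it is at 0.1305 m along the rail and the lamp face is at 0.1700 m. That is about 84.5 mm from the lamp's middle, against 85 mm for touching.
- **Cap:** its top is back at 63.3 mm, the same height measured before pressing. It read about 57 mm at each check during the slide.
- **Forces and lens:** every wrist-force reading I took was below about 5 N, and the gripper stayed well clear of the lens.
- **Loose things:** I did not re-measure their positions. The path kept clear of them.

**Disagreement:** the fingertips were about 30 mm higher than the reported tool position implied. All three cameras showed this, and contact only came at a reported height of about 35 mm. I therefore pressed by force and camera depth instead of the reported height.

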